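# Slide the tall oil bottle into its bay and shut the keeper

## Robot

A 7-joint arm with a two-finger parallel gripper is mounted at the origin on the work surface. World frame = base frame: x ahead of the robot, y to its left, z up, the work surface at z = 0. Lengths are in m, angles in rad, forces in N, time in s.
With the tool pointing down it reaches from about 0.4 to 0.85 m from the base axis. Payload 4.5 kg.
Tool frame: the origin (TCP) lies at the centre of the arm's flange, where the gripper is bolted on; the fingertips stand 166 mm ahead of it and the grasp point (between the pads) lies 147 mm ahead of it (r.grip_depth is the distance from the TCP to the grasp point, in m); z points along the fingers, y is the line along which they close (so a half turn about z gives the same grasp; the last joint's range is limited). The gripper opens to 88 mm and grips with 3 to 60 N. Pads are 18 mm wide; open, the fingers measure 123 mm over their backs; the gripper's body (75 mm by 187 mm) begins 45 mm behind the grasp point.
Start: joints at [1.24, 0.689, -0.195, 1.565, 0.157, 0.902, -0.215], TCP at [0.223, -0.584, 0.405] pointing down, gripper open.
Joint ranges: [-3.01, 3.01], [-0.46, 2.08], [-1.47, 1.51], [0.13, 2.56], [-1, 4.14], [0.04, 2.09], [-2.66, 2.66]. Speed limits (rad/s): [2.57, 2.57, 3.14, 3.14, 3.14, 3.14, 3.14].

## Interface

Orientations are given as a unit quaternion [x, y, z, w].
In Python, from plant import status, cams, r, finder gives the robot as it stands.
- The arm moves only by the tool play_rows, never from a script. Its argument "rows" is a list of rows, each a list of 7 numbers: the opening in per cent of the stroke, from 0 (shut) to 100 (fully open), then the shift along the tool's x, y, z in m, then the turn, a rotation vector about the tool's x, y, z in degrees. A call has 1 to 8 rows; each row shifts and turns the commanded pose from where the row before left it, along the tool's axes as they then stand; what a row does not reach is not made up. A row lasts 1/8 s, in which the tool goes at most 62.5 mm and 10.7 degrees, less where a joint would pass 70% of its speed; a pose out of reach is approached as far as the arm can. A call with a gripper value outside its range is refused whole. The fingers move at their own pace and stop on an object; "grip_force" is the grip in N (left out, the last holds). Time passes only in rows, so rows that do not move let the fingers close. It gives the time, the measured TCP pose, the force, the opening and the grip force at its end, in the units of the state.
- status.get_state(): the state, without advancing time (a new reading comes with each control period).
- cams.snapshot(name): name is "scene" or "top" or "wrist"; returns the picture (480x640x3 uint8, red, green, blue); there is no depth.
- cams.camera_params(name): a dict with "vfov" (degrees; the focal length in pixels is half the picture's height over the tangent of half this angle, whatever the lens; pixels are square), "cx", "cy" (the principal point, pixels), "distortion" ([k1, k2, p1, p2, k3] as OpenCV has them; the pictures are not rectified), "R" (3x3) and "t" (3): a world point X has camera coordinates R X + t; the wrist camera has in their place "tool_from_camera" (4x4, takes a point from camera to tool coordinates, whose origin is the TCP and whose axes are the flange's). Camera axes: x right, y down, z forward; pixel columns grow to the right and rows downward; lengths in m; the calibration is good to about 2 mm. A picture is of the moment at which its call begins: read the wrist's pose just before it. camera_params takes no time and is no camera call.
- r.finish_job(): hands the job in; it is judged then, once.
Trained networks look in the newest picture that a camera, given by its name, has taken for a name from the list of things; names that differ only in an ending like _2 or _b are one class to them, and where a whole thing is asked for, a point or a joint stands for the part that bears it (a point fixed in the world has none). Each returns a list of dicts, best first, with "score" (0 to 1); they miss things now and then, are a little off and sometimes report something else, mostly with a low value. They report only what shows in the picture. A call takes as long as a camera call.
- finder.spot_in(camera, label): "at" ([x, y, z] in m, in the coordinates of the camera as it stood for that picture, good to about 4 mm: the middle of the surface that is visible of it).
- finder.regions_of(camera, label): "mask" (480x640 bool, what is visible of it).
The state is a dict: "clock": time; "q": joint angles; "qd": joint speeds; "joint_torque": joint torques, N m; "tool_pos": TCP position; "eef_rot": TCP orientation; "contact_force": force on the tool from outside, world axes, zero at the start; "moment": the same for the moment, N m; "opening": opening from 0.0 (shut) to 1.0 (fully open); "finger_force": force on a finger pad.
Only numpy, scipy, OpenCV 4.12 (cv2) and the standard library are available. Lean on these libraries where they do the work, as an engineer would, in place of code of your own. Each camera call takes 0.05 s, during which the arm holds its last target. There are 200 camera calls.

## Task

Slide the tall yellow oil bottle over the steel bench top into the open-fronted blue angle-iron bay by pushing it low on its body, so that it stays upright and on the plate; do not lift or tip it, and do not touch its shoulder or spout. Then push the red keeper bar fully shut across the front of the bay, with the bottle behind it, and leave the piston, sprocket, screw jar, pliers, spanner and tray where they are.

Things in the scene. Friction and masses are not known exactly. Their poses are not given: they have to be found in the camera images.
- oil_bottle: tall narrow yellow plastic oil bottle, upright, green stripe; 175 mm high, about 0.31 kg. Straight round lower body, 48 mm across, from the bench to 75 mm up: the only part to touch. Origin at the centre of its underside, z up. Pushed within 20 mm of the bench it slides, higher it may tip. A hand held straight down would strike its top with the palm, so lean it back some 20 degrees
- bottle_top: the bottle's shoulder and spout, rigidly part of the bottle: yellow cone, black collar and thin black spout, from 75 mm to 175 mm above the bench. Not to be touched. Origin on the bottle's axis 75 mm above its underside
- bay: the bay: fixed U of blue angle iron, no floor, open at the front, which faces the robot. x points into the bay, y left, z up; origin on the bench at its centre, where the bottle should stand. Side walls' inner faces at y = +-44 mm, x = -28 to +28 mm; back wall's at x = +28 mm; walls 34 mm high, 4 mm thick, with flat flanges (26 mm wide, 4 mm thick) outside
- keeper (a joint): angle (rad) of the red keeper bar about an upright post (14 mm thick, 44 mm high) at x = -40, y = +54 mm in the bay's frame. 0 = shut, across the bay's front, against a stop; grows as the bar swings out towards the robot. At angle a the bar points along (-sin a, -cos a) in the bay's x, y. It stays where it is left; under 1 N near its end moves it
- keeper_end (a point): centre of the free end of the red keeper bar, 106 mm from the pivot axis and 24 mm above the bench. The bar is straight, 8 mm thick, and spans 12 to 36 mm above the bench
- piston: bystander: steel piston standing upright, 52 mm across, 62 mm high; origin at the centre of its underside
- sprocket: bystander: small flat aluminium sprocket, 73 mm across, 11 mm high; origin at the centre of its underside
- screw_jar: bystander: clear glass jar of screws with a dark closed lid, 72 mm across, 98 mm high; origin at the centre of its underside
- pliers: bystander: needle-nose pliers with red grips lying flat, about 185 mm long, 58 mm wide, 13 mm high; x axis from the grips to the nose, origin near the joint at bench level
- spanner: bystander: steel spanner lying flat, about 180 mm long; x axis along it, origin near its middle at bench level
- parts_tray: bystander: open aluminium tray, 130 x 100 x 32 mm; origin at the centre of its underside
- turntable: bystander: grey plastic turntable organiser, fixed, 212 mm across, 118 mm high at its centre knob; origin at the centre of its underside

How it is judged:
On the way, in this order (a step that is already met when the one before it is completed fails the run):
1. the oil bottle stands inside the bay, the keeper still open (x of oil_bottle in the frame of bay between -0.02 and 0.012 m and y of oil_bottle in the frame of bay between -0.028 and 0.028 m and angle between oil_bottle's own z axis and vertical below 0.1 rad), for 0.2 s.
2. the keeper bar is shut across the front (value of joint keeper below 0.12 rad), for 0.2 s.
At the end, for the whole second after the job is handed in: the oil bottle stands upright (within 0.05 rad), at rest on the bench inside the bay (its axis from 20 mm in front of to 12 mm behind the bay's origin and within 28 mm to either side), and the keeper bar is shut (within 0.12 rad) (x of oil_bottle in the frame of bay between -0.02 and 0.012 m and y of oil_bottle in the frame of bay between -0.028 and 0.028 m and angle between oil_bottle's own z axis and vertical below 0.05 rad and height (world z) of oil_bottle below 0.005 m and linear speed of oil_bottle below 0.02 m/s and value of joint keeper below 0.12 rad); the robot touches nothing.
It fails at once if the oil bottle was tipped (more than 0.2 rad) (angle between oil_bottle's own z axis and vertical above 0.2 rad).
It fails at once if the oil bottle was lifted off the bench (height (world z) of oil_bottle above 0.01 m).
It fails at once if the bottle's shoulder or spout was touched (contact force between bottle_top and the fingers above 0.3 N or contact force between bottle_top and the arm above 0.3 N).
It fails at once if the piston, sprocket, screw jar, pliers, spanner or tray was moved (more than 20 mm) (distance of any of piston, sprocket, screw_jar, pliers, spanner, parts_tray from where it was at the start of the episode above 0.02 m).
It also fails if it takes over 64 s, if anything falls off the work surface, if the arm or the gripper's body presses on something with over 40 N, if the wrist force passes 120 N, or if a joint passes its speed limit or range.

## Working session

There is one attempt and no reset: what is moved stays moved. The work goes in short steps, Python scripts to look and compute and a tool call to move; the robot and the scene stay as the last step left them, time stands still between calls to the robot, and variables do not carry over. Pictures are saved under pics/ and viewed, at most 10 in all, crops included, and the job is handed in when it is done.

Besides the shell and the picture viewer there is one more tool, called after "Request:" as name(argument=value, ...) on one line, values as JSON. play_rows: Moves the arm, as the interface text tells. Its arguments: {"type":"object","properties":{"rows":{"type":"array","items":{"type":"array","items":{"type":"number"}}},"grip_force":{"type":"number"}},"required":["rows"]}

```bash
mkdir -p pics; ls
cat > h.py <<'E'
import numpy as np,cv2
from plant import status,cams,r,finder
from scipy.spatial.transform import Rotation as Ro
def K(c):
    p=cams.camera_params(c); f=240/np.tan(np.radians(p['vfov'])/2)
    return np.array([[f,0,p['cx']],[0,f,p['cy']],[0,0,1.]]),np.array(p['distortion'],float),p
def RT(c):
    p=cams.camera_params(c)
    if c!='wrist': return np.array(p['R']),np.array(p['t'])
    s=status.get_state(); T=np.eye(4);T[:3,:3]=Ro.from_quat(s['eef_rot']).as_matrix();T[:3,3]=s['tool_pos']
    M=np.linalg.inv(T@np.array(p['tool_from_camera'])); return M[:3,:3],M[:3,3]
def ray(c,px,z):
    k,d,_=K(c);R,t=RT(c)
    u=cv2.undistortPoints(np.array(px,float).reshape(-1,1,2),k,d).reshape(-1,2)
    D=np.c_[u,np.ones(len(u))]@R; C=-R.T@t
    return C+D*((z-C[2])/D[:,2])[:,None]
def proj(c,X):
    k,d,_=K(c);R,t=RT(c)
    return cv2.projectPoints(np.array(X,float).reshape(-1,3),cv2.Rodrigues(R)[0],t,k,d)[0].reshape(-1,2)
def spot(c,l):
    R,t=RT(c)
    return [(round(o['score'],2),np.round(R.T@(np.array(o['at'])-t),3)) for o in finder.spot_in(c,l)[:2]]
def save(c,n):
    im=cams.snapshot(c); cv2.imwrite('pics/'+n,im[:,:,::-1]); return im
E
python3 - <<'E'
from h import *
for c in('top','scene'):
    save(c,c+'0.png')
    for l in 'oil_bottle bottle_top bay keeper keeper_end piston sprocket screw_jar pliers spanner parts_tray turntable'.split(): print(c,l,spot(c,l))
s=status.get_state();print(s['tool_pos'],s['eef_rot'],s['clock'])
E
```

```text
pics
top oil_bottle [(0.81, array([0.533, 0.052, 0.087]))]
top bottle_top [(0.82, array([0.54 , 0.056, 0.09 ])), (0.22, array([ 0.722, -0.297,  0.058]))]
top bay [(0.64, array([0.681, 0.099, 0.008]))]
top keeper [(0.62, array([0.588, 0.159, 0.039]))]
top keeper_end [(0.65, array([0.585, 0.159, 0.038]))]
top piston [(0.73, array([ 0.725, -0.295,  0.061]))]
top sprocket [(0.6, array([ 0.432, -0.394,  0.007]))]
top screw_jar [(0.82, array([ 0.608, -0.358,  0.102]))]
top pliers [(0.88, array([0.774, 0.113, 0.012]))]
top spanner [(0.95, array([ 0.78 , -0.068,  0.011]))]
top parts_tray [(0.88, array([0.396, 0.438, 0.007]))]
top turntable [(0.7, array([0.61 , 0.433, 0.02 ]))]
scene oil_bottle [(0.91, array([0.552, 0.051, 0.083]))]
scene bottle_top [(0.6, array([0.542, 0.05 , 0.095]))]
scene bay [(0.67, array([0.694, 0.084, 0.002]))]
scene keeper [(0.72, array([0.598, 0.149, 0.038]))]
scene keeper_end [(0.59, array([0.777, 0.106, 0.01 ]))]
scene piston [(0.75, array([ 0.738, -0.297,  0.064]))]
scene sprocket [(0.58, array([ 0.443, -0.395,  0.003]))]
scene screw_jar [(0.71, array([ 0.628, -0.362,  0.102]))]
scene pliers [(0.87, array([0.778, 0.104, 0.013])), (0.45, array([0.554, 0.05 , 0.082]))]
scene spanner [(0.85, array([ 0.779, -0.073,  0.008])), (0.69, array([0.395, 0.438, 0.007]))]
scene parts_tray [(0.9, array([0.394, 0.434, 0.007]))]
scene turntable [(0.91, array([0.618, 0.429, 0.028]))]
[ 0.22300835 -0.58386945  0.4047353 ] [9.83409517e-01 1.81399342e-01 7.57874535e-06 1.56261805e-05] 1.3
```

View pics/top0.png

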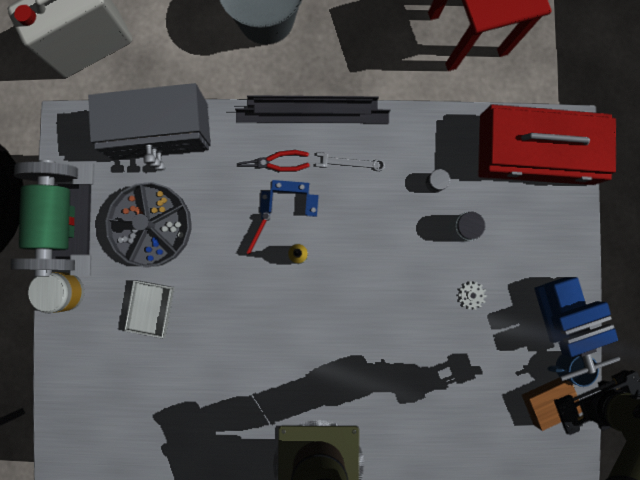

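View pics/scene0.png

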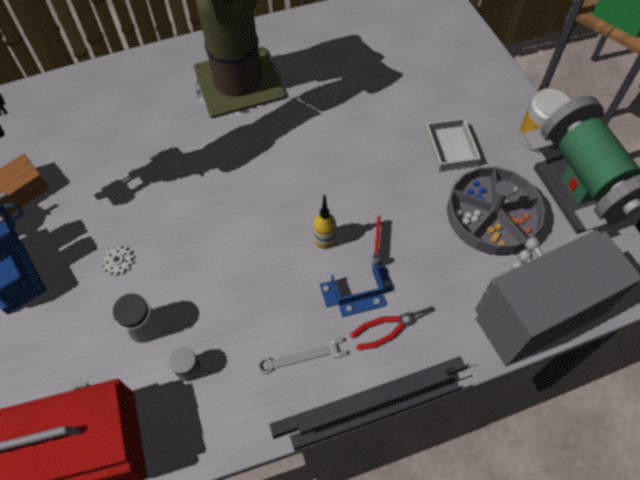

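```bash
cat > fit.py <<'E'
from h import *
from scipy.optimize import minimize
def box(x0,x1,y0,y1,z0,z1): return np.array([[x,y,z] for x in(x0,x1) for y in(y0,y1) for z in(z0,z1)])/1000.
BAY=[box(-28,32,44,48,0,34),box(-28,32,-48,-44,0,34),box(28,32,-48,48,0,34),box(-28,28,44,70,0,4),box(-28,28,-70,-44,0,4),box(28,54,-44,44,0,4)]
th=np.linspace(0,2*np.pi,24,endpoint=False)
def ring(r,z): return np.c_[r*np.cos(th),r*np.sin(th),0*th+z]/1000.
BOT=[np.r_[ring(24,0),ring(24,75)],np.r_[ring(24,75),ring(9,115)],np.r_[ring(9,115),ring(3,175)]]
def sil(c,parts,x,y,a,S=3):
    m=np.zeros((480*S,640*S),np.uint8);R=Ro.from_euler('z',a).as_matrix()
    for P in parts:
        p=proj(c,P@R.T+[x,y,0]); cv2.fillConvexPoly(m,cv2.convexHull(np.round((p+.5)*S-.5).astype(np.int32)),1)
    return m
def fit(masks,parts,x0,yaw=True,step=(.01,.01,.1)):
    S=3;big={c:cv2.resize(m.astype(np.uint8),None,fx=S,fy=S,interpolation=cv2.INTER_NEAREST) for c,m in masks.items()}
    def f(v):
        a=v[2] if yaw else 0;s=0
        for c,m in big.items():
            q=sil(c,parts,v[0],v[1],a);s-=(q&m).sum()/max(1,(q|m).sum())
        return s
    sx=np.array([x0]+[np.array(x0)+np.eye(3)[i]*step[i] for i in range(3 if yaw else 2)])
    if not yaw: sx=sx[:,:2]
    o=minimize(f,sx[0],method='Nelder-Mead',options=dict(initial_simplex=sx,xatol=1e-4,fatol=1e-4)); return o.x,o.fun
E
python3 - <<'E'
from fit import *
M={l:{} for l in('bay','oil_bottle','keeper')}
for c in('top','scene'):
    save(c,c+'1.png')
    for l in M:
        o=finder.regions_of(c,l)
        if o: M[l][c]=o[0]['mask'];print(c,l,o[0]['score'],o[0]['mask'].sum())
for cs in(['top'],['scene'],['top','scene']):
    print(cs,'bay',*[fit({c:M['bay'][c] for c in cs},BAY,[.665,.09,a]) for a in(0.1,-.15)])
    print('bot',fit({c:M['oil_bottle'][c] for c in cs},BOT,[.535,.054,0],False))
b,_=fit(M['bay'],BAY,[.665,.09,0]);bo,_=fit(M['oil_bottle'],BOT,[.535,.054,0],False)
for c in('top','scene'):
    ys,xs=np.nonzero(M['keeper'][c]);  p=ray(c,np.c_[xs,ys],.036)
    print(c,'keeper far pts',p[np.argmin(p[:,0])],p[np.argmax(p[:,0])])
out=[]
for c,(u,v) in(('top',(230,150)),('scene',(290,180))):
    im=cv2.imread('pics/'+c+'1.png');S=6;im=cv2.resize(im,None,fx=S,fy=S)
    for P,x in((BAY,(*b,)),(BOT,(*bo,0))):
        q=sil(c,P,*x,S=S);cs,_=cv2.findContours(q,cv2.RETR_LIST,cv2.CHAIN_APPROX_NONE);cv2.drawContours(im,cs,-1,(255,255,255),1)
    out.append(im[v*S:(v+130)*S,u*S:(u+110)*S][:, :])
o=cv2.resize(np.hstack(out),(800,int(800*780/1320)));cv2.imwrite('pics/ov.png',o)
E
```

```text
top bay 0.71 1093
top oil_bottle 0.73 307
top keeper 0.53 153
scene bay 0.9 2112
scene oil_bottle 0.95 809
scene keeper 0.73 145
['top'] bay (array([ 0.67060926,  0.08048807, -0.05041444]), np.float64(-0.7078486951422148)) (array([ 0.67093493,  0.08049895, -0.060617  ]), np.float64(-0.7070904645476772))
bot (array([0.53767228, 0.05546599]), np.float64(-0.9455239417071478))Traceback (most recent call last):
  File "<stdin>", line 9, in <module>
  File "fit.py", line 22, in fit
    o=minimize(f,sx[0],method='Nelder-Mead',options=dict(initial_simplex=sx,xatol=1e-4,fatol=1e-4)); return o.x,o.fun
    res = _minimize_neldermead(fun, x0, args, callback, bounds=bounds,
                               **options)
    fsim[j] = func(sim[j])
              ~~~~^^^^^^^^
    fx = function(np.copy(x), *(wrapper_args + args))
  File "fit.py", line 18, in f
    q=sil(c,parts,v[0],v[1],a);s-=(q&m).sum()/max(1,(q|m).sum())
  File "fit.py", line 11, in sil
    p=proj(c,P@R.T+[x,y,0]); cv2.fillConvexPoly(m,cv2.convexHull(np.round((p+.5)*S-.5).astype(np.int32)),1)
  File "h.py", line 18, in proj
    k,d,_=K(c);R,t=RT(c)
                   ~~^^^
  File "h.py", line 8, in RT
    p=cams.camera_params(c)
ValueError: time passes only in moves, steps and waits
```

```bash
python3 - <<'E'
s=open('h.py').read()
s=s.replace("def K(c):","_P={}\ndef cp(c):\n    if c not in _P:_P[c]=cams.camera_params(c)\n    return _P[c]\ndef K(c):").replace("p=cams.camera_params(c); f","p=cp(c); f").replace("    p=cams.camera_params(c)\n","    p=cp(c)\n")
open('h.py','w').write(s)
E
cat > go.py <<'E'
from fit import *
M={l:{} for l in('bay','oil_bottle','keeper')}
for c in('top','scene'):
    save(c,c+'1.png')
    for l in M:
        o=finder.regions_of(c,l)
        if o: M[l][c]=o[0]['mask']
for cs in(['top'],['scene']):
    print(cs,'bay',fit({c:M['bay'][c] for c in cs},BAY,[.665,.09,0]))
    print('bot',fit({c:M['oil_bottle'][c] for c in cs},BOT,[.535,.054,0],False))
b,f=fit(M['bay'],BAY,[.665,.09,0]);bo,_=fit(M['oil_bottle'],BOT,[.535,.054,0],False);print(b,f,bo)
for c in('top','scene'):
    ys,xs=np.nonzero(M['keeper'][c]);  p=ray(c,np.c_[xs,ys],.036)
    print(c,'keeper far pts',p[np.argmin(p[:,0])],p[np.argmax(p[:,0])])
out=[]
for c,(u,v) in(('top',(230,150)),('scene',(290,180))):
    im=cv2.imread('pics/'+c+'1.png');S=6;im=cv2.resize(im,None,fx=S,fy=S)
    for P,x in((BAY,(*b,)),(BOT,(*bo,0))):
        q=sil(c,P,*x,S=S);cs,_=cv2.findContours(q,cv2.RETR_LIST,cv2.CHAIN_APPROX_NONE);cv2.drawContours(im,cs,-1,(255,255,255),1)
    q=cv2.resize(M['bay'][c].astype(np.uint8),None,fx=S,fy=S);cs,_=cv2.findContours(q,cv2.RETR_LIST,cv2.CHAIN_APPROX_NONE);cv2.drawContours(im,cs,-1,(0,255,0),1)
    out.append(im[v*S:(v+130)*S,u*S:(u+110)*S])
cv2.imwrite('pics/ov.png',cv2.resize(np.hstack(out),(800,int(800*780/1320))))
E
python3 go.py
```

```text
['top'] bay (array([ 0.67053471,  0.08130154, -0.05145656]), np.float64(-0.6919101757023396))
bot (array([0.53813101, 0.05716644]), np.float64(-0.9481456043956044))Traceback (most recent call last):
  File "go.py", line 9, in <module>
    print(cs,'bay',fit({c:M['bay'][c] for c in cs},BAY,[.665,.09,0]))
                          ~~~~~~~~^^^
KeyError: 'scene'
```

```bash
python3 - <<'E'
s=open('go.py').read()
s=s.replace("        o=finder.regions_of(c,l)\n","        for _ in range(4):\n            o=finder.regions_of(c,l)\n            if o: break\n            cams.snapshot(c)\n")
open('go.py','w').write(s)
E
python3 go.py
```

```text
['top'] bay (array([ 0.67053811,  0.08130838, -0.0513904 ]), np.float64(-0.6889321829483255))
bot (array([0.53766417, 0.05789492]), np.float64(-0.9009831460674157))
['scene'] bay (array([ 0.67073835,  0.07883665, -0.04634976]), np.float64(-0.7514726507713885))
bot (array([0.53863957, 0.05502696]), np.float64(-0.9306277742549144))
[ 0.67125471  0.07967462 -0.05214804] -1.4245873686284922 [0.53759806 0.05643469]
top keeper far pts [0.53906701 0.18291065 0.036     ] [0.62521018 0.13843926 0.036     ]
scene keeper far pts [ 0.69362577 -0.30555428  0.036     ] [ 0.76625423 -0.29819981  0.036     ]
```

View pics/ov.png

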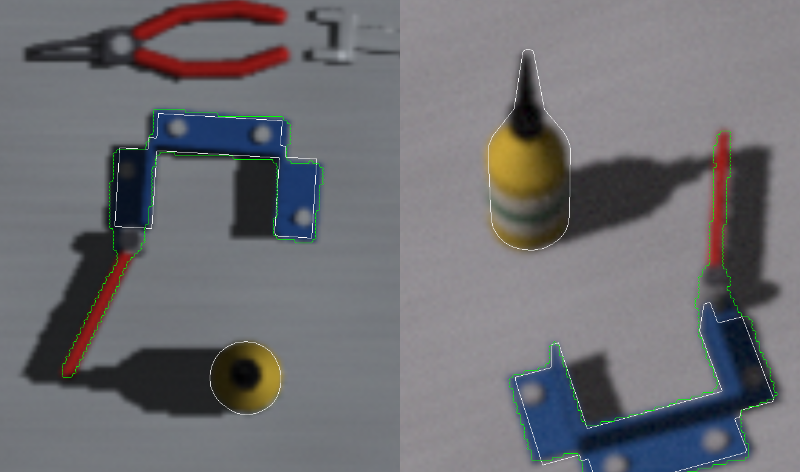

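```bash
cat > mv.py <<'E'
from h import *
def pose(tip,phi,lean):
    a,t=np.radians(phi),np.radians(lean);c,s=np.cos(a),np.sin(a)
    z=np.array([c*np.sin(t),s*np.sin(t),-np.cos(t)]);x=np.array([c*np.cos(t),s*np.cos(t),np.sin(t)])
    R=np.c_[x,np.cross(z,x),z]; return np.array(tip)-.166*z,R
def cur():
    s=status.get_state(); return np.array(s['tool_pos']),Ro.from_quat(s['eef_rot']).as_matrix()
def rows(tgts,ns,start=None):
    p,R=start or cur(); p=p.copy()
    for (P,Q),n in zip(tgts,ns):
        p0,w=p.copy(),Ro.from_matrix(R.T@Q).as_rotvec()/n
        for i in range(n):
            d=np.round(R.T@(p0+(P-p0)*(i+1)/n-p),4); wr=np.round(np.degrees(w),1)
            print([27]+list(map(float,d))+list(map(float,wr)))
            p=p+R@d; R=R@Ro.from_rotvec(np.radians(wr)).as_matrix()
        print('--')
def where():
    s=status.get_state();p=np.array(s['tool_pos']);R=Ro.from_quat(s['eef_rot']).as_matrix();z=R[:,2]
    print('t',s['clock'],'tip',np.round(p+.166*z,4),'lean',np.degrees(np.arccos(-z[2])).round(1),'yaw',np.degrees(np.arctan2(R[1,0],R[0,0])).round(1),'F',np.round(s['contact_force'],2),'op',s['opening'])
E
python3 - <<'E'
from mv import *
where()
p,R=cur()
rows([((np.array([.39,.03,.36])),R)],[14])
E
```

```text
t 2.6 tip [ 0.223  -0.5839  0.2388] lean 0.0 yaw 20.9 F [ 0.6   0.63 -0.94] op 1.0045434538595552
[27, 0.0268, -0.0367, 0.0032, 0.0, 0.0, 0.0]
[27, 0.0268, -0.0367, 0.0032, 0.0, 0.0, 0.0]
[27, 0.0268, -0.0367, 0.0032, 0.0, 0.0, 0.0]
[27, 0.0268, -0.0367, 0.0032, 0.0, 0.0, 0.0]
[27, 0.0267, -0.0367, 0.0032, 0.0, 0.0, 0.0]
[27, 0.0268, -0.0367, 0.0032, 0.0, 0.0, 0.0]
[27, 0.0268, -0.0367, 0.0032, 0.0, 0.0, 0.0]
[27, 0.0268, -0.0368, 0.0032, 0.0, 0.0, 0.0]
[27, 0.0268, -0.0367, 0.0032, 0.0, 0.0, 0.0]
[27, 0.0268, -0.0367, 0.0032, 0.0, 0.0, 0.0]
[27, 0.0268, -0.0367, 0.0031, 0.0, 0.0, 0.0]
[27, 0.0268, -0.0367, 0.0032, 0.0, 0.0, 0.0]
[27, 0.0267, -0.0367, 0.0032, 0.0, 0.0, 0.0]
[27, 0.0268, -0.0367, 0.0032, 0.0, 0.0, 0.0]
--
```

Request:
play_rows(rows=[[27,0.027,-0.037,0.003,0,0,0],[27,0.027,-0.037,0.003,0,0,0],[27,0.027,-0.037,0.003,0,0,0],[27,0.027,-0.037,0.003,0,0,0],[27,0.027,-0.037,0.003,0,0,0],[27,0.027,-0.037,0.003,0,0,0],[27,0.027,-0.037,0.003,0,0,0],[27,0,0,0,0,0,0]])

```text
clock: 3.6
tool_pos: [0.3081, -0.2715, 0.3838]
eef_rot: [0.983, 0.185, 0.0, -0.001]
contact_force: [-0.5, 0.1, 0.1]
opening: 0.273
finger_force: 0.0
```

Request:
play_rows(rows=[[27,0.027,-0.037,0.003,0,0,0],[27,0.027,-0.037,0.003,0,0,0],[27,0.027,-0.037,0.003,0,0,0],[27,0.027,-0.037,0.003,0,0,0],[27,0.027,-0.037,0.003,0,0,0],[27,0.027,-0.037,0.003,0,0,0],[27,0.027,-0.037,0.003,0,0,0],[27,0,0,0,0,0,0]])

```text
clock: 4.6
tool_pos: [0.393, 0.0377, 0.3627]
eef_rot: [0.983, 0.184, 0.001, -0.0]
contact_force: [-0.0, -0.1, 0.6]
opening: 0.274
finger_force: 0.0
```

Run:
```python
from mv import *
where()
rows([pose([.474,.044,.11],10.6,32),pose([.474,.044,.010],10.6,32)],[6,5])
```

```text
t 4.6 tip [0.3935 0.0379 0.1967] lean 0.2 yaw 21.3 F [-0.01 -0.12  0.63] op 0.27364300351959614
[27, -0.0015, 0.0012, 0.0186, -0.5, 5.3, 1.7]
[27, -0.0032, 0.0011, 0.0185, -0.5, 5.3, 1.7]
[27, -0.0048, 0.0011, 0.0181, -0.5, 5.3, 1.7]
[27, -0.0065, 0.0011, 0.0175, -0.5, 5.3, 1.7]
[27, -0.008, 0.0011, 0.0169, -0.5, 5.3, 1.7]
[27, -0.0096, 0.0013, 0.0161, -0.5, 5.3, 1.7]
--
[27, -0.0106, -0.0, 0.017, -0.0, -0.0, 0.0]
[27, -0.0106, -0.0, 0.0169, -0.0, -0.0, 0.0]
[27, -0.0106, -0.0, 0.017, -0.0, -0.0, 0.0]
[27, -0.0106, -0.0, 0.0169, -0.0, -0.0, 0.0]
[27, -0.0107, -0.0001, 0.017, -0.0, -0.0, 0.0]
--
```

Request:
play_rows(rows=[[27,-0.0015,0.001,0.0185,-0.5,5.3,1.7],[27,-0.003,0.001,0.0185,-0.5,5.3,1.7],[27,-0.005,0.001,0.018,-0.5,5.3,1.7],[27,-0.0065,0.001,0.0175,-0.5,5.3,1.7],[27,-0.008,0.001,0.017,-0.5,5.3,1.7],[27,-0.0095,0.001,0.016,-0.5,5.3,1.7],[27,0,0,0,0,0,0],[27,0,0,0,0,0,0]])

```text
clock: 5.6
tool_pos: [0.4363, 0.0226, 0.3539]
eef_rot: [0.982, 0.115, 0.15, -0.019]
contact_force: [-0.4, -0.3, -0.3]
opening: 0.271
finger_force: 0.0
```

Run:
```python
from mv import *
where()
rows([pose([.474,.044,.010],10.6,32)],[5])
cams.snapshot('wrist');print(spot('wrist','oil_bottle'),spot('wrist','bay'))
```

```text
t 5.6 tip [0.4843 0.0346 0.1955] lean 17.3 yaw 13.3 F [-0.44 -0.28 -0.26] op 0.27099927780761024
[27, -0.0209, -0.0031, 0.036, -0.3, 2.9, 0.5]
[27, -0.0228, -0.0031, 0.0349, -0.3, 2.9, 0.5]
[27, -0.0245, -0.0031, 0.0337, -0.3, 2.9, 0.5]
[27, -0.0263, -0.0031, 0.0324, -0.3, 2.9, 0.5]
[27, -0.0278, -0.003, 0.0311, -0.3, 2.9, 0.5]
--
[(0.87, array([0.537, 0.052, 0.091])), (0.31, array([0.59 , 0.156, 0.034]))] [(0.82, array([0.673, 0.116, 0.018]))]
```

```bash
python3 -c "
from mv import *
print(np.round(status.get_state()['q'],3))"
```

```text
[-0.063  0.523 -0.129  2.303  1.16   0.043 -2.654]
```

```bash
cat > kin.py <<'E'
from mv import *
from itertools import product
from scipy.optimize import least_squares
Rz=lambda a:Ro.from_euler('z',a).as_matrix()
Ry=lambda a:Ro.from_euler('y',a).as_matrix()
def fk(q,g,L):
    h,L1,L2,L3,e1,e2,e3,e4=L;z=np.array([0,0,1.]);x=np.array([1.,0,0])
    A=Rz(g[0]*q[0])@Ry(q[1]);p=h*z+e1*(Rz(g[0]*q[0])@x);A=A@Rz(g[1]*q[2]);p=p+A@(L1*z+e2*x)
    A=A@Ry(q[3]);p=p+A@(e3*x);A=A@Rz(g[2]*q[4]);p=p+A@(L2*z);A=A@Ry(q[5]);p=p+A@(e4*x);A=A@Rz(g[3]*q[6]);return p+A@(L3*z),A
E
python3 - <<'E'
from kin import *
s=status.get_state()
D=[([1.24,.689,-.195,1.565,.157,.902,-.215],np.array([.223,-.5839,.4047]),Ro.from_quat([.98341,.1814,0,0]).as_matrix()),(s['q'],np.array(s['tool_pos']),Ro.from_quat(s['eef_rot']).as_matrix())]
for g in product((1,-1),repeat=4):
    e=[np.degrees(np.arccos(np.clip(fk(q,g,[0]*8)[1][:,2]@R[:,2],-1,1))).round(1) for q,_,R in D]
    if max(e)<15:
        f=lambda L:np.r_[np.concatenate([fk(q,g,L)[0]-p for q,p,_ in D]),1e-3*np.array(L)[4:]]
        o=least_squares(f,[.3,.4,.4,.15,0,0,0,0]);A=[(R.T@fk(q,g,o.x)[1]).round(2).tolist() for q,_,R in D]
        print(g,e,o.x.round(3),np.abs(o.fun[:6]).max(),A)
E
```

```text
(1, 1, 1, 1) [np.float64(0.1), np.float64(8.4)] [ 9.333 -1.723  1.972  5.043 -0.245  0.769  1.102  0.549] 4.591310736989929e-06 [[[-0.67, -0.75, 0.0], [0.75, -0.67, -0.0], [0.0, 0.0, 1.0]], [[-0.43, -0.9, -0.03], [0.89, -0.43, 0.14], [-0.14, 0.03, 0.99]]]
(1, 1, 1, -1) [np.float64(0.1), np.float64(8.4)] [ 9.333 -1.723  1.972  5.043 -0.245  0.769  1.102  0.549] 4.591310736989929e-06 [[[-0.92, -0.4, 0.0], [0.4, -0.92, -0.0], [0.0, 0.0, 1.0]], [[0.5, -0.86, -0.03], [0.86, 0.5, 0.14], [-0.11, -0.1, 0.99]]]
(1, 1, -1, 1) [np.float64(14.1), np.float64(12.9)] [ 2.656 -1.144 -0.453  1.949  0.126 -0.004 -0.318 -0.338] 4.430237751790189e-07 [[[-0.52, -0.84, 0.16], [0.85, -0.49, 0.18], [-0.07, 0.23, 0.97]], [[0.95, 0.3, -0.06], [-0.28, 0.94, 0.21], [0.12, -0.19, 0.97]]]
(1, 1, -1, -1) [np.float64(14.1), np.float64(12.9)] [ 2.656 -1.144 -0.453  1.949  0.126 -0.004 -0.318 -0.338] 4.430237751790189e-07 [[[-0.82, -0.55, 0.16], [0.57, -0.8, 0.18], [0.03, 0.24, 0.97]], [[0.29, 0.96, -0.06], [-0.93, 0.29, 0.21], [0.22, -0.0, 0.97]]]
(1, -1, 1, 1) [np.float64(14.1), np.float64(2.5)] [-1.418 -0.365 -1.3
[... 2329 characters left out ...]
 0.571  0.21  -0.085  0.028  0.    -0.076 -0.022] 8.550956559494338e-08 [[[0.19, 0.95, 0.24], [-0.98, 0.2, -0.03], [-0.07, -0.23, 0.97]], [[0.73, -0.68, 0.01], [0.68, 0.73, -0.08], [0.05, 0.06, 1.0]]]
(-1, -1, -1, 1) [np.float64(0.1), np.float64(0.0)] [-0.268  0.724  0.189 -0.124  0.023 -0.058 -0.09   0.016] 3.268323739702428e-07 [[[-0.42, 0.91, 0.0], [-0.91, -0.42, 0.0], [0.0, -0.0, 1.0]], [[0.83, 0.56, -0.0], [-0.56, 0.83, -0.0], [-0.0, 0.0, 1.0]]]
(-1, -1, -1, -1) [np.float64(0.1), np.float64(0.0)] [-0.268  0.724  0.189 -0.124  0.023 -0.058 -0.09   0.016] 3.268323739702428e-07 [[[0.0, 1.0, 0.0], [-1.0, 0.0, 0.0], [0.0, -0.0, 1.0]], [[0.0, 1.0, -0.0], [-1.0, 0.0, -0.0], [-0.0, -0.0, 1.0]]]
```

Run:
```python
from kin import *
s=status.get_state();g=(-1,)*4
D=[([1.24,.689,-.195,1.565,.157,.902,-.215],np.array([.223,-.5839,.4047])),(s['q'],np.array(s['tool_pos']))]
for free in([0,1,2,3],[0,1,2,3,7],[0,1,2,3,5],[0,1,2,3,5,7],[0,1,2,3,4],[0,1,2,3,5,6]):
    def mk(v):
        L=np.zeros(8);L[free]=v
        if free[-1]==6:L[6]=-L[5]
        return L
    n=len(free)
    f=lambda v:np.concatenate([fk(q,g,mk(v))[0]-p for q,p in D])
    o=least_squares(f,[.3,.4,.4,.15,0,0][:n]);print(free,o.x.round(4),np.abs(o.fun).max().round(5))
```

```text
[0, 1, 2, 3] [-0.0158  0.7124  0.2301  0.0084] 0.02575
[0, 1, 2, 3, 7] [0.068  0.7015 0.2866 0.0366 0.0419] 0.02231
[0, 1, 2, 3, 5] [ 0.1126  0.9068  0.3363  0.3726 -0.2708] 0.02125
[0, 1, 2, 3, 5, 7] [ 0.1391  0.8509  0.3493  0.3018 -0.2035  0.0291] 0.0
[0, 1, 2, 3, 4] [ 0.0195  0.1236  0.1341 -0.3721  0.4438] 0.00406
[0, 1, 2, 3, 5, 6] [-1.1835  0.517  -0.1493 -1.0507  0.2951  0.    ] 0.00542
```

Request:
play_rows(rows=[[27,0,0,0,0,0,-10],[27,0,0,0,0,0,-10],[27,0,0,0,0,0,-10],[27,0,0,0,0,0,-10],[27,0,0,0,0,0,-10],[27,0,0,0,0,0,-10],[27,0,0,0,0,0,-10],[27,0,0,0,0,0,-10]])

```text
clock: 6.75
tool_pos: [0.4365, 0.0237, 0.3539]
eef_rot: [0.675, 0.722, 0.127, 0.082]
contact_force: [0.1, -0.7, -0.6]
opening: 0.272
finger_force: 0.0
```

```bash
cat > log.py <<'E'
from kin import *
import json,sys
s=status.get_state();open('D.txt','a').write(json.dumps([list(map(float,s['q'])),list(map(float,s['tool_pos']))])+'\n')
where();print(np.round(s['q'],3))
E
echo '[[1.24,0.689,-0.195,1.565,0.157,0.902,-0.215],[0.223,-0.5839,0.4047]]
[[-0.063,0.523,-0.129,2.303,1.16,0.043,-2.654],[0.4363,0.0226,0.3539]]' > D.txt
python3 log.py
```

```text
t 6.75 tip [0.4845 0.0358 0.1954] lean 17.4 yaw 94.3 F [ 0.13 -0.73 -0.62] op 0.2717197949941228
[ 0.12   0.541 -0.406  2.293  1.39   0.194 -1.491]
```

Request:
play_rows(rows=[[27,0,0,0,0,0,-10],[27,0,0,0,0,0,-10],[27,0,0,0,0,0,-10],[27,0,0,0,0,0,-10],[27,0,0,0,0,0,-10],[27,0,0,0,0,0,-10],[27,0,0,0,0,0,-10],[27,0,0,0,0,0,-10]])

```text
clock: 7.75
tool_pos: [0.4365, 0.0237, 0.3538]
eef_rot: [0.053, 0.987, 0.045, 0.144]
contact_force: [-0.3, -0.0, -0.2]
opening: 0.267
finger_force: 0.0
```

```bash
sed -i 's/R=np.c_\[x,np.cross(z,x),z\]/x=-x;R=np.c_[x,np.cross(z,x),z]/' mv.py; python3 log.py
python3 - <<'E'
from mv import *
rows([pose([.474,.044,.20],10.6,32)],[5])
E
```

```text
t 7.75 tip [0.4845 0.0358 0.1954] lean 17.4 yaw 173.0 F [-0.3  -0.04 -0.16] op 0.2667753389931097
[ 0.202  0.558 -0.532  2.289  1.407  0.267 -0.116]
[27, 0.0102, -0.0003, -0.0003, -0.2, -2.9, -3.4]
[27, 0.0101, 0.0002, -0.0008, -0.2, -2.9, -3.4]
[27, 0.01, 0.0009, -0.0013, -0.2, -2.9, -3.4]
[27, 0.0099, 0.0014, -0.0018, -0.2, -2.9, -3.4]
[27, 0.0097, 0.0021, -0.0022, -0.2, -2.9, -3.4]
--
```

Request:
play_rows(rows=[[27,0.01,0,0,0,-3,-3.4],[27,0.01,0,-0.001,0,-3,-3.4],[27,0.01,0.001,-0.0015,0,-3,-3.4],[27,0.01,0.001,-0.002,0,-3,-3.4],[27,0.01,0.002,-0.002,0,-3,-3.4],[27,0,0,0,0,0,0],[27,0,0,0,0,0,0]])

```text
clock: 8.62
tool_pos: [0.3911, 0.0275, 0.3421]
eef_rot: [-0.076, 0.96, 0.016, 0.269]
contact_force: [0.2, -0.1, 0.4]
opening: 0.27
finger_force: 0.0
```

```bash
python3 log.py
python3 - <<'E'
from mv import *
rows([pose([.474,.044,.10],10.6,32),pose([.474,.044,.01],10.6,32)],[4,4])
E
```

```text
t 8.625 tip [0.4765 0.0393 0.2002] lean 31.3 yaw -170.7 F [ 0.19 -0.09  0.39] op 0.2699668288911195
[ 0.299  0.643 -0.821  2.538  2.248  0.699 -0.765]
[27, 0.0139, 0.0005, 0.0212, -0.4, -0.2, -0.3]
[27, 0.0139, 0.0004, 0.0211, -0.4, -0.2, -0.3]
[27, 0.0141, 0.0004, 0.0211, -0.4, -0.2, -0.3]
[27, 0.0141, 0.0002, 0.0211, -0.4, -0.2, -0.3]
--
[27, 0.0119, -0.0, 0.0191, 0.0, 0.0, 0.0]
[27, 0.012, -0.0001, 0.019, 0.0, 0.0, 0.0]
[27, 0.0119, 0.0, 0.0191, 0.0, 0.0, 0.0]
[27, 0.012, -0.0, 0.0191, 0.0, 0.0, 0.0]
--
```

Run:
```python
from kin import *
import json
g=(-1,)*4;D=[json.loads(l) for l in open('D.txt')]
f=lambda v:np.concatenate([fk(q,g,v)[0]-np.array(p) for q,p in D])
o=least_squares(f,[.3,.4,.4,.15,0,0,0,0]);print(o.x.round(4),np.abs(o.fun).max())
f2=lambda v:f(np.r_[v[:4],0,0,0,v[4]]);o2=least_squares(f2,[.3,.4,.4,.15,0]);print(o2.x.round(4),np.abs(o2.fun).max())
```

```text
[ 0.0935  0.6188  0.2972 -0.0049 -0.0019  0.0141 -0.0313  0.0283] 0.02900747698814518
[0.1752 0.6338 0.3329 0.0574 0.031 ] 0.034216438397409704
```

Request:
play_rows(rows=[[27,0.014,0.0005,0.021,-0.4,0,0],[27,0.014,0.0005,0.021,-0.4,0,0],[27,0.014,0.0005,0.021,-0.4,0,0],[27,0.014,0,0.021,-0.4,0,0],[27,0,0,0,0,0,0]])

```text
clock: 9.25
tool_pos: [0.4028, 0.0294, 0.2451]
eef_rot: [-0.08, 0.962, 0.03, 0.259]
contact_force: [-0.1, 0.2, -0.7]
opening: 0.269
finger_force: 0.0
```

```bash
python3 log.py
python3 - <<'E'
from mv import *
rows([pose([.474,.044,.01],10.6,32)],[6])
E
```

```text
t 9.25 tip [0.4847 0.0459 0.1017] lean 30.2 yaw -170.8 F [-0.13  0.2  -0.74] op 0.2693189204774438
[ 0.503  1.275 -1.47   2.558  2.     1.438 -0.404]
[27, 0.0101, -0.0001, 0.0123, 0.1, -0.3, -0.2]
[27, 0.0102, -0.0, 0.0123, 0.1, -0.3, -0.2]
[27, 0.0102, 0.0, 0.0122, 0.1, -0.3, -0.2]
[27, 0.0104, 0.0001, 0.0121, 0.1, -0.3, -0.2]
[27, 0.0103, 0.0001, 0.0121, 0.1, -0.3, -0.2]
[27, 0.0105, 0.0002, 0.012, 0.1, -0.3, -0.2]
--
```

Run:
```python
from kin import *
import json
g=(-1,)*4;D=[json.loads(l) for l in open('D.txt')]
# general linear: p = sum over frames of R_i @ o_i  -> linear least squares
def frames(q):
    A=np.eye(3);F=[A]
    for i,(ax) in enumerate([Rz(-q[0]),Ry(q[1]),Rz(-q[2]),Ry(q[3]),Rz(-q[4]),Ry(q[5])]): A=A@ax;F.append(A)
    return F
names=[];cols=[(0,2),(1,0),(1,1),(2,0),(3,2),(3,0),(3,1),(4,0),(4,1),(5,2),(5,0),(5,1),(6,0),(6,2)]
def solve(cols):
    M=np.vstack([np.c_[tuple(frames(q)[f][:,a] for f,a in cols)] for q,p in D]);y=np.concatenate([p for q,p in D])
    x=np.linalg.lstsq(M,y,rcond=None)[0];return x,np.abs(M@x-y).max()
for cs in(cols,[(0,2),(3,2),(5,2),(6,2)],[(0,2),(3,2),(5,2),(6,2),(3,0),(4,0)],[(0,2),(3,2),(5,2),(6,2),(1,1),(3,1),(5,1)],[(0,2),(3,2),(5,2),(6,2),(2,0),(1,0),(4,0),(6,0)],[(0,2),(3,2),(5,2),(6,2),(6,0),(3,0),(5,0)]):
    x,e=solve(cs);print(e.round(4),list(zip(cs,x.round(3))))
for q,p in D:
    F=frames(q);print(np.round(F[6][:,2],3),p)
```

```text
0.0004 [((0, 2), np.float64(0.343)), ((1, 0), np.float64(-0.002)), ((1, 1), np.float64(-0.02)), ((2, 0), np.float64(-0.0)), ((3, 2), np.float64(0.565)), ((3, 0), np.float64(0.004)), ((3, 1), np.float64(-0.014)), ((4, 0), np.float64(-0.0)), ((4, 1), np.float64(-0.014)), ((5, 2), np.float64(0.343)), ((5, 0), np.float64(-0.001)), ((5, 1), np.float64(0.0)), ((6, 0), np.float64(0.001)), ((6, 2), np.float64(0.157))]
0.0409 [((0, 2), np.float64(0.247)), ((3, 2), np.float64(0.597)), ((5, 2), np.float64(0.321)), ((6, 2), np.float64(0.108))]
0.0405 [((0, 2), np.float64(0.227)), ((3, 2), np.float64(0.584)), ((5, 2), np.float64(0.314)), ((6, 2), np.float64(0.092)), ((3, 0), np.float64(-0.006)), ((4, 0), np.float64(-0.021))]
0.0008 [((0, 2), np.float64(0.347)), ((3, 2), np.float64(0.563)), ((5, 2), np.float64(0.345)), ((6, 2), np.float64(0.16)), ((1, 1), np.float64(-0.019)), ((3, 1), np.float64(-0.027)), ((5, 1), np.float64(-0.0))]
0.0321 [((0, 2), np.float64(0.247)), ((3, 2), np.float64(0.568)), ((5, 2), np.float64(0.344)), ((6, 2), np.float64(0.056)), ((2, 0), np.float64(0.03)), ((1, 0), np.float64(-0.006)), ((4, 0), np.float64(-0.019)), ((6, 0), np.float64(0.036))]
0.0395 [((0, 2), np.float64(0.252)), ((3, 2), np.float64(0.603)), ((5, 2), np.float64(0.368)), ((6, 2), np.float64(0.072)), ((6, 0), np.float64(0.025)), ((3, 0), np.float64(-0.002)), ((5, 0), np.float64(0.019))]
[ 0.001 -0.001 -1.   ] [0.223, -0.5839, 0.4047]
[ 0.289  0.073 -0.955] [0.4363, 0.0226, 0.3539]
[ 0.289  0.073 -0.954] [0.43648836569065563, 0.023684600666253657, 0.35387663895916455]
[ 0.289  0.073 -0.954] [0.43646486516941096, 0.023657748866065455, 0.35384824117186764]
[ 0.514  0.071 -0.855] [0.391096000664621, 0.02751479186637933, 0.34208918214846584]
[ 0.494  0.099 -0.864] [0.40280010349512974, 0.02942512660169562, 0.2451167461895259]
```

Run:
```python
from mv import *
rows([pose([.501,.049,.20],10.6,30)],[5])
```

```text
[27, -0.0129, 0.0006, -0.0153, 0.1, 0.0, -0.2]
[27, -0.0129, 0.0005, -0.0153, 0.1, 0.0, -0.2]
[27, -0.0128, 0.0005, -0.0154, 0.1, 0.0, -0.2]
[27, -0.0129, 0.0004, -0.0153, 0.1, 0.0, -0.2]
[27, -0.0129, 0.0003, -0.0153, 0.1, 0.0, -0.2]
--
```

Request:
play_rows(rows=[[23,-0.013,0.0005,-0.015,0.1,0,-0.2],[23,-0.013,0.0005,-0.015,0.1,0,-0.2],[23,-0.013,0.0005,-0.015,0.1,0,-0.2],[23,-0.013,0.0005,-0.015,0.1,0,-0.2],[23,-0.013,0.0005,-0.015,0.1,0,-0.2],[23,0,0,0,0,0,0],[23,0,0,0,0,0,0]])

```text
clock: 10.12
tool_pos: [0.42, 0.0344, 0.3458]
eef_rot: [-0.089, 0.96, 0.022, 0.264]
contact_force: [-0.2, 0.4, -0.1]
opening: 0.233
finger_force: 0.0
```

```bash
python3 log.py
python3 - <<'E'
from mv import *
rows([pose([.501,.049,.1],10.6,30)],[4])
E
```

```text
t 10.125 tip [0.5035 0.0491 0.203 ] lean 30.7 yaw -169.3 F [-0.18  0.36 -0.05] op 0.23310375364632663
[ 0.576  0.943 -1.466  2.433  1.8    1.114 -0.258]
[27, 0.0132, -0.0, 0.0218, -0.1, 0.2, 0.0]
[27, 0.0131, -0.0001, 0.0219, -0.1, 0.2, 0.0]
[27, 0.013, -0.0, 0.022, -0.1, 0.2, 0.0]
[27, 0.0129, -0.0002, 0.0219, -0.1, 0.2, 0.0]
--
```

```bash
cat > ik.py <<'E'
from kin import *
O=dict(h=.347,y1=-.019,L1=.563,y3=-.027,L2=.345,L3=.16)
LO=np.array([-3.01,-.46,-1.47,.13,-1,.04,-2.66]);HI=np.array([3.01,2.08,1.51,2.56,4.14,2.09,2.66])
F0=np.array([[0,1.,0],[-1,0,0],[0,0,1]])
def FK(q):
    A=Rz(-q[0]);p=np.array([0,0,.347]);A=A@Ry(q[1]);A1=Rz(-q[0]);p=p+A1[:,1]*-.019;A=A@Rz(-q[2]);p=p+A@[0,-.027,.563]
    A=A@Ry(q[3])@Rz(-q[4]);p=p+A@[0,0,.345];A=A@Ry(q[5]);p=p+A@[0,0,.16];return p,A@Rz(-q[6])@F0.T
def IK(P,R,q0,k=.01,q3=None):
    def f(q):
        p,A=FK(q);e=Ro.from_matrix(R.T@A).as_rotvec()
        return np.r_[(p-P)*10,e*3,k*(q-q0),0 if q3 is None else .05*(q[2]-q3)]
    o=least_squares(f,np.clip(q0,LO+1e-3,HI-1e-3),bounds=(LO,HI));p,A=FK(o.x)
    return o.x,np.linalg.norm(p-P),np.degrees(np.linalg.norm(Ro.from_matrix(R.T@A).as_rotvec()))
E
python3 - <<'E'
from ik import *
s=status.get_state();q=np.array(s['q']);p,R=cur();P,A=FK(q);print(p-P,np.degrees(Ro.from_matrix(R.T@A).as_rotvec()).round(2))
for q3 in(None,0,-.5,.5):
  q=np.array(s['q'])
  for z in(.2,.15,.1,.05,.01):
    P,A=pose([.501,.049,z],10.6,30);q,e,w=IK(P,A,q,q3=q3);print(q3,z,q.round(2),e.round(4),w.round(2))
  for d in(.05,.09):
    P,A=pose([.501+.983*d,.049+.184*d,.01],10.6,30);q,e,w=IK(P,A,q,q3=q3);print(q3,'push',q.round(2),e.round(4),w.round(2))
E
```

```text
[6.70807474e-04 4.28400553e-06 4.37469479e-04] [-0.  0.  0.]
None 0.2 [ 0.58  0.95 -1.46  2.43  1.79  1.1  -0.25] 0.0 0.0
None 0.15 [ 0.52  1.07 -1.41  2.48  1.92  1.21 -0.34] 0.0 0.0
None 0.1 [ 0.48  1.2  -1.35  2.5   2.05  1.31 -0.39] 0.0 0.0
None 0.05 [ 0.46  1.33 -1.28  2.51  2.17  1.39 -0.42] 0.0 0.0
None 0.01 [ 0.45  1.43 -1.22  2.5   2.27  1.44 -0.41] 0.0 0.0
None push [ 0.47  1.4  -1.22  2.35  2.24  1.31 -0.28] 0.0 0.0
None push [ 0.47  1.39 -1.22  2.23  2.2   1.23 -0.19] 0.0 0.0
0 0.2 [-0.07  0.56 -0.19  2.46  2.86  0.41 -1.31] 0.0 0.0
0 0.15 [-0.17  0.7  -0.03  2.51  3.1   0.6  -1.54] 0.0 0.0
0 0.1 [-0.19  0.86 -0.01  2.54  3.13  0.78 -1.57] 0.0 0.0
0 0.05 [-0.19  1.   -0.    2.55  3.14  0.93 -1.57] 0.0 0.0
0 0.01 [-0.19  1.12 -0.    2.53  3.14  1.03 -1.57] 0.0 0.0
0 push [-0.19  1.06  0.    2.38  3.14  0.83 -1.57] 0.0 0.0
0 push [-0.19  1.04  0.    2.27  3.14  0.69 -1.57] 0.0 0.0
-0.5 0.2 [ 0.19  0.6  -0.6   2.45  2.36  0.5  -0.8 ] 0.0 0.0
-0.5 0.15 [ 0.12  0.73 -0.52  2.5   2.57  0.65 -1.  ] 0.0 0.0
-0.5 0.1 [ 0.1   0.88 -0.5   2.52  2.65  0.82 -1.06] 0.0 0.0
-0.5 0.05 [ 0.1   1.03 -0.5   2.53  2.7   0.96 -1.08] 0.0 0.0
-0.5 0.01 [ 0.1   1.14 -0.5   2.52  2.73  1.06 -1.07] 0.0 0.0
-0.5 push [ 0.11  1.09 -0.5   2.37  2.68  0.88 -0.99] 0.0 0.0
-0.5 push [ 0.12  1.08 -0.5   2.25  2.62  0.76 -0.91] 0.0 0.0
0.5 0.2 [-0.35  0.58  0.25  2.48  3.48  0.45 -1.9 ] 0.0 0.01
0.5 0.15 [-0.46  0.78  0.47  2.53  3.63  0.72 -2.06] 0.0 0.0
0.5 0.1 [-0.46  0.95  0.5   2.56  3.6   0.91 -2.04] 0.0 0.0
0.5 0.05 [-0.45  1.1   0.48  2.56  3.55  1.07 -2.03] 0.0 0.0
0.5 0.01 [-0.46  1.23  0.5   2.55  3.52  1.18 -2.05] 0.0 0.0
0.5 push [-0.48  1.17  0.5   2.4   3.57  0.98 -2.13] 0.0 0.0
0.5 push [-0.48  1.14  0.5   2.28  3.62  0.85 -2.2 ] 0.0 0.0
```

Request:
play_rows(rows=[[23,0.013,0,0.022,0,0.2,0],[23,0.013,0,0.022,0,0.2,0],[23,0.013,0,0.022,0,0.2,0],[23,0.013,0,0.022,0,0,0],[23,0,0,0,0,0,0]])

```text
clock: 10.75
tool_pos: [0.419, 0.0341, 0.2412]
eef_rot: [-0.089, 0.962, 0.023, 0.256]
contact_force: [0.3, -0.1, 0.6]
opening: 0.228
finger_force: 0.0
```

```bash
python3 log.py
python3 - <<'E'
from mv import *
rows([pose([.501,.049,.009],10.6,30)],[6])
E
```

```text
t 10.75 tip [0.5001 0.0489 0.097 ] lean 29.8 yaw -169.4 F [ 0.33 -0.07  0.59] op 0.2279073612101443
[ 0.476  1.202 -1.329  2.506  2.059  1.301 -0.407]
[27, 0.0073, -0.0, 0.0128, -0.0, -0.0, 0.0]
[27, 0.0072, -0.0001, 0.0128, -0.0, -0.0, 0.0]
[27, 0.0073, -0.0, 0.0129, -0.0, -0.0, 0.0]
[27, 0.0073, -0.0001, 0.0128, -0.0, -0.0, 0.0]
[27, 0.0072, -0.0, 0.0128, -0.0, -0.0, 0.0]
[27, 0.0073, -0.0001, 0.0128, -0.0, -0.0, 0.0]
--
```

Request:
play_rows(rows=[[23,0.0073,0,0.0128,0,0,0],[23,0.0073,0,0.0128,0,0,0],[23,0.0073,0,0.0128,0,0,0],[23,0.0073,0,0.0128,0,0,0],[23,0.0073,0,0.0128,0,0,0],[23,0.0073,0,0.0128,0,0,0],[23,0,0,0,0,0,0]])

```text
clock: 11.62
tool_pos: [0.4202, 0.0337, 0.1535]
eef_rot: [-0.088, 0.962, 0.022, 0.257]
contact_force: [-0.6, -0.1, 0.1]
opening: 0.23
finger_force: 0.0
```

```bash
python3 log.py
python3 - <<'E'
from fit import *
a=save('wrist','w1.png');b=save('scene','s2.png')
x=np.hstack([cv2.resize(a,(400,300)),cv2.resize(b[150:345,230:490],(400,300))]);cv2.imwrite('pics/c2.png',x[:,:,::-1])
o=finder.regions_of('scene','oil_bottle');print(fit({'scene':o[0]['mask']},BOT,[.538,.056,0],False) if o else 0)
E
```

```text
t 11.625 tip [0.5017 0.0483 0.0096] lean 29.9 yaw -169.5 F [-0.57 -0.15  0.14] op 0.23025832789315365
[ 0.449  1.423 -1.21   2.497  2.275  1.429 -0.423]
(array([0.53786249, 0.05479616]), np.float64(-0.9288375080282595))
```

View pics/c2.png

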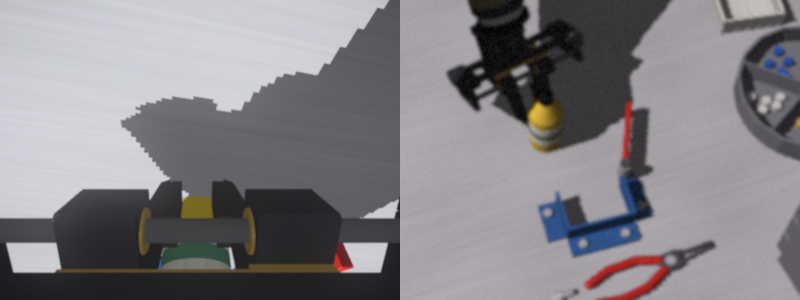

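Request:
play_rows(rows=[[23,-0.0026,0,0.0015,0,0,0],[23,-0.0026,0,0.0015,0,0,0],[23,-0.0026,0,0.0015,0,0,0],[23,-0.0043,0,0.0025,0,0,0],[23,-0.0043,0,0.0025,0,0,0],[23,-0.0043,0,0.0025,0,0,0],[23,-0.0043,0,0.0025,0,0,0],[23,-0.0043,0,0.0025,0,0,0]])

```text
clock: 12.78
tool_pos: [0.4541, 0.04, 0.1546]
eef_rot: [-0.089, 0.962, 0.022, 0.258]
contact_force: [-2.6, -0.7, 1.4]
opening: 0.233
finger_force: 1.2
```

```bash
cat > look.py <<'E'
from mv import *
from fit import *
where();R={}
for c in('scene','top'):
    for _ in range(2):
        cams.snapshot(c);o=finder.regions_of(c,'oil_bottle')
        if o and o[0]['score']>.5: break
    if o and o[0]['score']>.5:
        v,f=fit({c:o[0]['mask']},BOT,[*(np.array(spot(c,'oil_bottle')[0][1])[:2]),0],False);dx,dy=v-[.6705,.080];a=-.05
        print(c,v.round(4),f.round(2),'bay frame',(np.array([np.cos(a)*dx+np.sin(a)*dy,-np.sin(a)*dx+np.cos(a)*dy])*1000).round(1))
E
python3 look.py
```

```text
t 12.775 tip [0.5359 0.0547 0.0109] lean 30.0 yaw -169.4 F [-2.63 -0.69  1.38] op 0.23297703921407573
scene [0.5613 0.0594] -0.95 bay frame [-108.1  -26.1]Traceback (most recent call last):
  File "look.py", line 9, in <module>
    v,f=fit({c:o[0]['mask']},BOT,[*(np.array(spot(c,'oil_bottle')[0][1])[:2]),0],False);dx,dy=v-[.6705,.080];a=-.05
                                             ~~~~~~~~~~~~~~~~~~~~^^^
IndexError: list index out of range
```

Request:
play_rows(rows=[[23,-0.0043,0,0.0025,0,0,0],[23,-0.0043,0,0.0025,0,0,0],[23,-0.0043,0,0.0025,0,0,0],[23,-0.0043,0,0.0025,0,0,0],[23,-0.0043,0,0.0026,0,0,0],[23,-0.0043,0,0.0026,0,0,0],[23,-0.0043,0,0.0026,0,0,0],[23,-0.0043,0,0.0026,0,0,0]])

```text
clock: 14.08
tool_pos: [0.4935, 0.0473, 0.1543]
eef_rot: [-0.089, 0.962, 0.022, 0.258]
contact_force: [-3.1, -0.4, 2.0]
opening: 0.227
finger_force: 1.4
```

Request:
play_rows(rows=[[23,-0.0043,0,0.0026,0,0,0],[23,-0.0043,0,0.0026,0,0,0],[23,-0.0043,0,0.0026,0,0,0],[23,-0.0043,0,0.0026,0,0,0],[23,-0.0043,0,0.0025,0,0,0],[23,-0.0043,0,0.0025,0,0,0],[23,-0.0043,0,0.0025,0,0,0],[23,0,0,0,0,0,0]])

```text
clock: 15.08
tool_pos: [0.5283, 0.0536, 0.1539]
eef_rot: [-0.088, 0.962, 0.022, 0.259]
contact_force: [-1.5, 0.1, 0.7]
opening: 0.232
finger_force: 0.5
```

```bash
sed -i "s/\[\*(np.array(spot(c,'oil_bottle')\[0\]\[1\])\[:2\]),0\]/[.635,.074,0]/" look.py; python3 look.py
```

```text
t 15.075 tip [0.6102 0.0683 0.0103] lean 30.1 yaw -169.5 F [-1.47  0.11  0.74] op 0.23209246386687474
scene [0.6368 0.0738] -0.95 bay frame [-33.4  -7.8]
top [0.6361 0.0752] -0.94 bay frame [-34.1  -6.5]
```

Request:
play_rows(rows=[[23,-0.0043,0,0.0025,0,0,0],[23,-0.0043,0,0.0025,0,0,0],[23,-0.0043,0,0.0025,0,0,0],[23,-0.0043,0,0.0025,0,0,0],[23,-0.0043,0,0.0025,0,0,0],[23,-0.0043,0,0.0025,0,0,0],[23,0,0,0,0,0,0],[23,0,0,0,0,0,0]])

```text
clock: 16.27
tool_pos: [0.5573, 0.059, 0.154]
eef_rot: [-0.088, 0.962, 0.022, 0.259]
contact_force: [-0.1, -1.0, 0.7]
opening: 0.231
finger_force: 0.0
```

```bash
python3 look.py
```

```text
t 16.275 tip [0.6393 0.0737 0.0104] lean 30.1 yaw -169.4 F [-0.14 -0.95  0.73] op 0.23079280274393088
scene [0.6665 0.0785] -0.9 bay frame [-3.9 -1.7]
top [0.6652 0.0802] -0.94 bay frame [-5.3 -0. ]
```

```bash
cat > sweep.py <<'E'
from ik import *
B=np.array([.6705,.080]);ba=-.05
def w(xb,yb,z,phi=-3,lean=30):
    c,s=np.cos(ba),np.sin(ba);return pose([B[0]+(c*xb-s*yb)/1000,B[1]+(s*xb+c*yb)/1000,z],phi,lean)
def tipat(adeg,clear,rho=80,z=.02,hx=7.8,hy=17.5,phi=-3,lean=30):
    a=np.radians(adeg);d=hx*abs(np.cos(a))+hy*abs(np.sin(a))+4+clear
    return w(-40-rho*np.sin(a)-d*np.cos(a),54-rho*np.cos(a)+d*np.sin(a),z,phi,lean)
E
python3 - <<'E'
from sweep import *
p,R=cur();t,_=pose([0,0,0],10.6,30)
z=R[:,2];tip=p+.166*z
A=pose([.580,.0625,.0105],10.6,30);A2=pose([.580,.0625,.11],10.6,30)
b1=tipat(114,12,z=.11)[0];L=[A,A2,tipat(114,12,z=.11),tipat(114,12)]
rows(L,[5,3,6,3])
q=np.array(status.get_state()['q'])
for P,Q in L+[tipat(a,0) for a in(90,60,30,0)]:
    q,e,ww=IK(P,Q,q);print(q.round(2),e.round(4),ww.round(1))
E
```

```text
[27, 0.0103, -0.0002, -0.0061, -0.0, 0.0, -0.0]
[27, 0.0103, -0.0002, -0.006, -0.0, 0.0, -0.0]
[27, 0.0104, -0.0002, -0.0061, -0.0, 0.0, -0.0]
[27, 0.0103, -0.0002, -0.006, -0.0, 0.0, -0.0]
[27, 0.0103, -0.0001, -0.0061, -0.0, 0.0, -0.0]
--
[27, -0.0166, -0.0001, -0.0287, -0.1, 0.0, -0.0]
[27, -0.0167, -0.0001, -0.0287, -0.1, 0.0, -0.0]
[27, -0.0166, -0.0, -0.0287, -0.1, 0.0, -0.0]
--
[27, -0.0037, 0.0264, 0.0022, 1.1, 0.0, 2.0]
[27, -0.0029, 0.0266, 0.0017, 1.1, 0.0, 2.0]
[27, -0.0019, 0.0266, 0.0012, 1.1, 0.0, 2.0]
[27, -0.0009, 0.0268, 0.0007, 1.1, 0.0, 2.0]
[27, -0.0001, 0.0267, 0.0002, 1.1, 0.0, 2.0]
[27, 0.0009, 0.0268, -0.0004, 1.1, 0.0, 2.0]
--
[27, 0.015, -0.0002, 0.026, 0.1, 0.0, -0.1]
[27, 0.0151, -0.0001, 0.026, 0.1, 0.0, -0.1]
[27, 0.015, -0.0001, 0.026, 0.1, 0.0, -0.1]
--
[ 0.47  1.38 -1.2   2.26  2.22  1.24 -0.22] 0.0 0.0
[ 0.5   1.18 -1.31  2.26  1.99  1.15 -0.16] 0.0 0.0
[ 0.11  1.19 -1.3   2.13  1.85  1.4  -0.56] 0.0 0.0
[ 0.08  1.36 -1.21  2.14  2.03  1.44 -0.63] 0.0 0.0
[ 0.14  1.36 -1.2   2.25  2.07  1.46 -0.68] 0.0 0.0
[ 0.22  1.35 -1.19  2.3   2.1   1.44 -0.66] 0.0 0.0
[ 0.32  1.34 -1.17  2.27  2.13  1.36 -0.56] 0.0 0.0
[ 0.39  1.32 -1.15  2.16  2.13  1.25 -0.42] 0.0 0.0
```

Request:
play_rows(rows=[[23,0.0103,0,-0.006,0,0,0],[23,0.0103,0,-0.006,0,0,0],[23,0.0103,0,-0.006,0,0,0],[23,0.0103,0,-0.006,0,0,0],[23,0.0103,0,-0.006,0,0,0],[0,-0.0167,0,-0.0287,0,0,0],[0,-0.0167,0,-0.0287,0,0,0],[0,-0.0167,0,-0.0287,0,0,0]])

```text
clock: 17.48
tool_pos: [0.4979, 0.0485, 0.2543]
eef_rot: [-0.089, 0.962, 0.022, 0.258]
contact_force: [-0.1, -0.6, -0.3]
opening: 0.004
finger_force: 0.0
```

Request:
play_rows(rows=[[0,-0.0037,0.0265,0.002,1.1,0,2],[0,-0.003,0.0265,0.0015,1.1,0,2],[0,-0.002,0.0265,0.001,1.1,0,2],[0,-0.001,0.0268,0.0005,1.1,0,2],[0,0,0.0268,0,1.1,0,2],[0,0.001,0.0268,0,1.1,0,2],[0,0,0,0,0,0,0]])

```text
clock: 18.35
tool_pos: [0.4945, 0.2109, 0.2536]
eef_rot: [0.026, 0.965, -0.005, 0.259]
contact_force: [-0.2, 0.1, -0.7]
opening: 0.006
finger_force: 0.0
```

```bash
python3 look.py
python3 - <<'E'
from sweep import *
a=save('top','t3.png');b=save('scene','s3.png')
x=np.hstack([cv2.resize(a[150:300,190:390],(400,300),interpolation=2),cv2.resize(b[150:345,230:490],(400,300))]);cv2.imwrite('pics/c3.png',x[:,:,::-1])
rows([tipat(114,12)],[3])
E
```

```text
t 18.35 tip [0.5776 0.2069 0.11  ] lean 30.1 yaw 176.9 F [-0.16  0.12 -0.71] op 0.006295347012879542
scene [0.6656 0.079 ] -0.88 bay frame [-4.9 -1.2]
top [0.6652 0.0806] -0.93 bay frame [-5.3  0.3]
[27, 0.0151, -0.0, 0.0257, -0.0, 0.0, -0.1]
[27, 0.015, -0.0, 0.0258, -0.0, 0.0, -0.1]
[27, 0.0151, 0.0, 0.0257, -0.0, 0.0, -0.1]
--
```

View pics/c3.png

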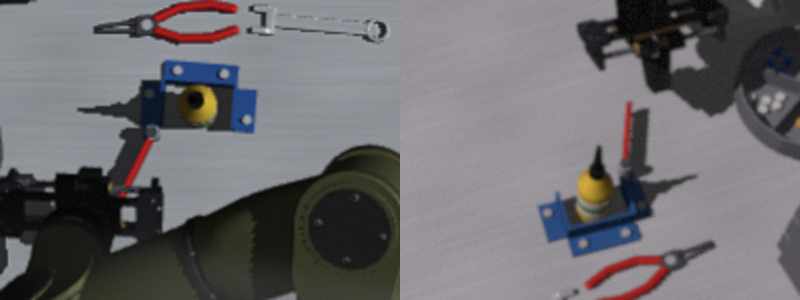

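Request:
play_rows(rows=[[0,0.015,0,0.0258,0,0,0],[0,0.015,0,0.0258,0,0,0],[0,0.015,0,0.0258,0,0,0],[0,0,0,0,0,0,0]])

```text
clock: 19.15
tool_pos: [0.4946, 0.208, 0.162]
eef_rot: [0.028, 0.966, -0.008, 0.258]
contact_force: [0.4, -0.4, 0.6]
opening: 0.007
finger_force: 0.0
```

```bash
python3 log.py
python3 - <<'E'
from sweep import *
rows([tipat(a,0) for a in(110,100,90,80,70,60,50,40,30,20)],[3]+[2]*9)
E
```

```text
t 19.15 tip [0.5772 0.2032 0.0181] lean 29.9 yaw 176.7 F [ 0.37 -0.42  0.59] op 0.006523370543709009
[ 0.077  1.358 -1.206  2.136  2.034  1.439 -0.636]
[27, 0.0021, -0.0053, -0.0018, -0.1, -0.0, -0.1]
[27, 0.002, -0.0052, -0.0019, -0.1, -0.0, -0.1]
[27, 0.0021, -0.0053, -0.0018, -0.1, -0.0, -0.1]
--
[27, 0.0033, -0.0065, -0.0019, 0.1, -0.1, 0.0]
[27, 0.0033, -0.0065, -0.0019, 0.1, -0.1, 0.0]
--
[27, 0.0022, -0.0073, -0.0013, -0.0, 0.0, 0.0]
[27, 0.0022, -0.0073, -0.0013, -0.0, 0.0, 0.0]
--
[27, 0.0012, -0.0066, -0.0007, -0.0, 0.0, 0.0]
[27, 0.0011, -0.0065, -0.0006, -0.0, 0.0, 0.0]
--
[27, 0.0002, -0.007, -0.0001, -0.0, 0.0, 0.0]
[27, 0.0002, -0.007, -0.0001, -0.0, 0.0, 0.0]
--
[27, -0.001, -0.0072, 0.0006, -0.0, 0.0, 0.0]
[27, -0.001, -0.0072, 0.0006, -0.0, 0.0, 0.0]
--
[27, -0.0022, -0.0071, 0.0013, -0.0, 0.0, 0.0]
[27, -0.0023, -0.0071, 0.0013, -0.0, 0.0, 0.0]
--
[27, -0.0034, -0.0067, 0.002, -0.0, 0.0, 0.0]
[27, -0.0035, -0.0067, 0.0021, -0.0, 0.0, 0.0]
--
[27, -0.0047, -0.0059, 0.0027, -0.0, 0.0, 0.0]
[27, -0.0046, -0.006, 0.0027, -0.0, 0.0, 0.0]
--
[27, -0.0058, -0.0048, 0.0033, -0.0, 0.0, 0.0]
[27, -0.0057, -0.0049, 0.0034, -0.0, 0.0, 0.0]
--
```

Request:
play_rows(rows=[[0,0.002,-0.0053,-0.0018,0,0,0],[0,0.002,-0.0053,-0.0018,0,0,0],[0,0.002,-0.0053,-0.0018,0,0,0],[0,0.0033,-0.0065,-0.0019,0,0,0],[0,0.0033,-0.0065,-0.0019,0,0,0],[0,0.0022,-0.0073,-0.0013,0,0,0],[0,0.0022,-0.0073,-0.0013,0,0,0],[0,0.0012,-0.0066,-0.0007,0,0,0]])

```text
clock: 20.15
tool_pos: [0.4701, 0.16, 0.1654]
eef_rot: [0.027, 0.965, -0.006, 0.259]
contact_force: [0.7, 0.3, 0.2]
opening: 0.006
finger_force: 0.2
```

Request:
play_rows(rows=[[0,0.0012,-0.0066,-0.0007,0,0,0],[0,0,-0.007,0,0,0,0],[0,0,-0.007,0,0,0,0],[0,-0.001,-0.0072,0.0006,0,0,0],[0,-0.001,-0.0072,0.0006,0,0,0],[0,-0.0022,-0.0071,0.0013,0,0,0],[0,-0.0022,-0.0071,0.0013,0,0,0],[0,0,0,0,0,0,0]])

```text
clock: 21.15
tool_pos: [0.4737, 0.1101, 0.1652]
eef_rot: [0.028, 0.965, -0.007, 0.259]
contact_force: [-0.4, 0.6, -0.2]
opening: 0.011
finger_force: 0.0
```

```bash
python3 log.py
python3 - <<'E'
from sweep import *
b=save('scene','s4.png');cv2.imwrite('pics/c4.png',cv2.resize(b[150:345,230:490],(520,390))[:,:,::-1])
rows([tipat(a,0) for a in(40,30,20,10,0)],[2]*5)
E
```

```text
t 21.15 tip [0.5567 0.1055 0.0215] lean 30.1 yaw 176.7 F [-0.44  0.57 -0.22] op 0.010932562290010515
[ 0.252  1.343 -1.184  2.301  2.114  1.423 -0.646]
[27, -0.0029, -0.007, 0.0025, -0.0, 0.0, -0.1]
[27, -0.0029, -0.0071, 0.0026, -0.0, 0.0, -0.1]
--
[27, -0.0047, -0.0059, 0.0027, -0.0, 0.0, -0.0]
[27, -0.0047, -0.0059, 0.0027, -0.0, 0.0, -0.0]
--
[27, -0.0057, -0.0048, 0.0033, -0.0, 0.0, -0.0]
[27, -0.0058, -0.0049, 0.0034, -0.0, 0.0, -0.0]
--
[27, -0.0066, -0.0034, 0.0038, -0.0, 0.0, -0.0]
[27, -0.0066, -0.0035, 0.0038, -0.0, 0.0, -0.0]
--
[27, -0.0072, -0.0019, 0.0042, -0.0, 0.0, -0.0]
[27, -0.0072, -0.0018, 0.0041, -0.0, 0.0, -0.0]
--
```

View pics/c4.png

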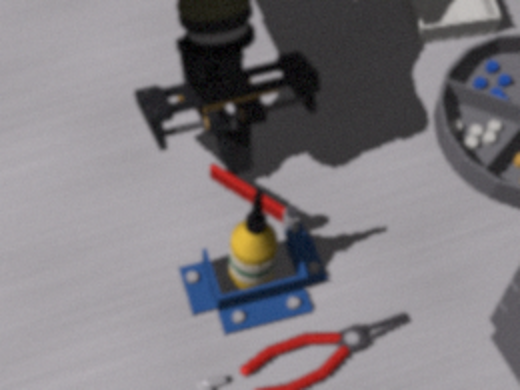

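The bar has swung to about 45–50°, with the finger behind its end, and the bottle stands in the bay. I continue to shut it.

Request:
play_rows(rows=[[0,-0.003,-0.007,0.0025,0,0,0],[0,-0.003,-0.007,0.0025,0,0,0],[0,-0.0047,-0.0059,0.0027,0,0,0],[0,-0.0047,-0.0059,0.0027,0,0,0],[0,-0.0057,-0.0048,0.0033,0,0,0],[0,-0.0057,-0.0048,0.0033,0,0,0],[0,-0.0066,-0.0034,0.0038,0,0,0],[0,-0.0066,-0.0034,0.0038,0,0,0]])

```text
clock: 22.2
tool_pos: [0.5186, 0.066, 0.164]
eef_rot: [0.027, 0.965, -0.006, 0.259]
contact_force: [0.4, 0.1, 0.6]
opening: 0.005
finger_force: 0.3
```

Request:
play_rows(rows=[[0,-0.005,-0.0013,0.003,0,0,0],[0,-0.005,-0.0013,0.003,0,0,0],[0,-0.003,0,0.0017,0,0,0],[0,0,0,0,0,0,0]])

```text
clock: 22.7
tool_pos: [0.5332, 0.0627, 0.1638]
eef_rot: [0.028, 0.965, -0.006, 0.259]
contact_force: [0.3, 0.4, -0.1]
opening: 0.006
finger_force: 0.0
```

```bash
cat > k.py <<'E'
from sweep import *
where();p,R=cur();t=(p+.166*R[:,2])[:2]-B;c,s=np.cos(ba),np.sin(ba);print('tip bay',(1000*np.array([c*t[0]+s*t[1],-s*t[0]+c*t[1]])).round(1))
im=cams.snapshot('scene').astype(int)
m=(im[...,0]>110)&(im[...,1]<70)&(im[...,2]<70);m[:200]=0;m[300:]=0;m[:,:300]=0;m[:,400:]=0
ys,xs=np.nonzero(m);P=ray('scene',np.c_[xs,ys],.036)[:,:2]-B;X=np.c_[c*P[:,0]+s*P[:,1],-s*P[:,0]+c*P[:,1]]*1000
if len(X)>5:
    u=np.linalg.svd(X-X.mean(0))[2][0];print(len(X),X.mean(0).round(1),'a',np.degrees(np.arctan2(u[0]*np.sign(u[1]),abs(u[1]))).round(1),X[np.argmin(X[:,1])].round(1),X[np.argmax(X[:,1])].round(1))
E
python3 k.py
```

```text
t 22.7 tip [0.6163 0.0583 0.0202] lean 30.1 yaw 176.7 F [ 0.3   0.39 -0.12] op 0.006179636445479082
tip bay [-53.1 -24.4]
82 [-39.1 -13.5] a 2.0 [-37.7 -49.9] [-37.   42.5]
```

Request:
play_rows(rows=[[0,-0.0017,0,0.001,0,0,0],[0,-0.0017,0,0.001,0,0,0],[0,0,0,0,0,0,0]])

```text
clock: 23.12
tool_pos: [0.5357, 0.0627, 0.1637]
eef_rot: [0.026, 0.966, -0.006, 0.258]
contact_force: [-5.3, 0.1, 2.4]
opening: 0.008
finger_force: 2.8
```

```bash
python3 k.py
```

```text
t 23.125 tip [0.6184 0.0584 0.0198] lean 29.9 yaw 176.8 F [-5.27  0.09  2.43] op 0.007644394730951692
tip bay [-51.  -24.1]
85 [-38.7 -13.2] a 1.1 [-35.4 -50.5] [-37.   42.5]
```

Force of 5 N against the stop: the bar is shut. I now back off and check.

Request:
play_rows(rows=[[0,0.0104,0,-0.006,0,0,0],[0,0.0104,0,-0.006,0,0,0],[0,0.0104,0,-0.006,0,0,0],[0,0.0104,0,-0.006,0,0,0],[0,0.0104,0,-0.006,0,0,0],[0,0,0,0,0,0,0],[0,0,0,0,0,0,0]])

```text
clock: 24.05
tool_pos: [0.4773, 0.066, 0.1637]
eef_rot: [0.028, 0.965, -0.006, 0.259]
contact_force: [0.4, -0.1, 0.1]
opening: 0.004
finger_force: 0.0
```

```bash
python3 k.py; python3 look.py; python3 -c "
from h import *
b=save('scene','s5.png');cv2.imwrite('pics/c5.png',b[120:400,60:500][:,:,::-1])"
```

```text
t 24.05 tip [0.5604 0.0616 0.0201] lean 30.1 yaw 176.7 F [ 0.43 -0.1   0.12] op 0.003735436758754054
tip bay [-109.1  -23.9]
63 [-37.6 -12.8] a 1.0 [-35.4 -50.5] [-37.   42.5]
t 24.1 tip [0.5605 0.0615 0.0201] lean 30.1 yaw 176.7 F [ 0.23 -0.22  0.1 ] op 0.0011858187008048893
scene [0.635 0.074] 0.0 bay frame [-35.2  -7.8]
top [0.6646 0.0797] -0.95 bay frame [-5.9 -0.6]
```

View pics/c5.png

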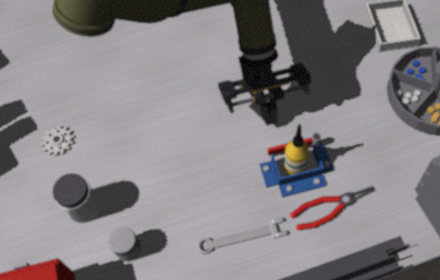

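The bottle stands upright in the bay at about (-6, -1) mm, the red bar is shut across the front, the arm is clear and the bystanders are where they were.

```bash
python3 -c "
from plant import r
print(r.finish_job())"
```

```text
the job is handed in; nothing more can be done
None
```

The oil bottle stands upright in the bay, about 6 mm in front of the bay's centre, and the keeper bar is pushed against its stop across the front. The bystanders look undisturbed and the job was handed in at about 24 s, but no verdict came back.

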